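Unlock the gluing jig and hold its sprung jaw open at the mark

ROBOT

A 6-joint arm with a two-finger parallel gripper is mounted at the origin on a cart in front of the work surface, level with it; the furniture and walls round the work are solid. World frame = base frame: x ahead of the robot, y to its left, z up, the work surface at z = 0. Lengths are in mm, angles in rad, forces in N, time in s.
With the tool pointing down it reaches from about 275 to 750 mm from the base axis. Payload 10.2 kg.
Tool frame: the origin (TCP) lies at the very end of the fingers, on their centre line; the grasp point (between the pads) lies 19 mm behind it; z points along the fingers, y is the line along which they close (so a half turn about z gives the same grasp; the last joint's range is limited). The gripper opens to 85 mm and grips with 20 to 120 N. Pads are 22 mm wide; open, the fingers measure 114 mm over their backs; the gripper's body (76 mm by 85 mm) begins 54 mm behind the grasp point. The pads swing forward as they close: fully open they stand 13 mm farther back than shut.
Start: joints at [0.97, 0.313, 1.498, -0, 1.331, -0.223], TCP at [193.673, 487.977, 231.294] pointing down, gripper open.
Joint ranges: [-2.94, 2.94], [-0.97, 2.17], [0.19, 2.56], [-1.23, 4.37], [0.02, 3.11], [-2.88, 2.88]. Speed limits (rad/s): [2.39, 2.39, 3.01, 3.14, 3.14, 3.14].

INTERFACE

Orientations are given as a unit quaternion [w, x, y, z].
In Python, from rig import ctrl, optics gives the robot as it stands. The module is installed in compiled form; this text tells all that it offers.
- The arm moves only by the shell command python3 -m handwheel 'ROWS' [FORCE]. ROWS is JSON, a list that holds one entry, the list of rows, each a list of 5 numbers: the gripper command: -1 is fully open, 1 is shut, values between are in proportion, then the shift along the world's x, y, z in units of 50 mm (1.0 is 50 mm), then the turn about the world's z in units of 8 degrees (1.0 is 8 degrees). In form: [[[gripper, tx, ty, tz, twist], ...]]. A call has 1 to 10 rows; each row shifts and turns the commanded pose from where the row before left it; what a row does not reach is not made up. A row lasts 1/10 s, in which the tool goes at most 50 mm and 8.59 degrees, less where a joint would pass 70% of its speed; a pose out of reach is approached as far as the arm can. A call is refused whole if a number of a shift passes 1 or a number of a turn 1, either way. A call with a gripper value outside its range is refused whole. The fingers move at their own pace and stop on an object; FORCE is the grip in N (left out, the last holds). Time passes only in rows, so rows that do not move let the fingers close. It gives the time, the measured TCP pose, the force, the opening and the grip force at its end, in the units of the state.
- ctrl.sense(): the state, without advancing time (a new reading comes with each control period).
- optics.capture(name): name is "scene" or "top"; returns a dict with "img" (384x512x3 uint8, blue, green, red), "K" (3x3 intrinsics, pixels), "R" (3x3) and "t" (3): a world point X has camera coordinates R X + t. Camera axes: x right, y down, z forward; pixel columns grow to the right and rows downward; lengths in mm; the calibration is good to about 2 mm. A picture is of the moment at which its call begins. There is no depth.
- ctrl.finish_job(): hands the job in; it is judged then, once.
The state is a dict: "time_s": time; "joints": joint angles; "dq": joint speeds; "tau": joint torques, N m; "eef_pos": TCP position; "ee_rot": TCP orientation; "force": force on the tool from outside, world axes, zero at the start; "wrist_torque": the same for the moment, N m; "grip_width": opening from 0.0 (shut) to 1.0 (fully open); "grip_force": force on a finger pad.
Only numpy, scipy, OpenCV 4.12 (cv2) and the standard library are available. Lean on these libraries where they do the work, as an engineer would, in place of code of your own. Each camera call takes 0.05 s, during which the arm holds its last target. There are 200 camera calls.

TASK

The plywood locking panel keeps the sprung jaw of the gluing jig shut: slide it up out of the slotted posts and stand it on edge, fully down, in the slot of the dark wooden parking block, and let go of it. Then pull the jaw out by its handle, against the spring, until the jaw's pointer is in line with the black line on the brass rider, and finish while still holding the handle with the pointer at that line (do not let go), leaving the rider where it is set; do not disturb the other things on the table.

Things in the scene. Friction and masses are not known exactly. Their poses are not given: they have to be found in the camera images.
- jig: Gluing jig, fixed: aluminium base plate 260 (x) x 140 (y) x 10 mm; origin at the centre of its underside, x along the slide, pointing away from the handle end, y to the rider's side, z up. At the +x end stand a wooden fence, top 62 mm, and the spring barrel. The jaw block (50 mm wide, top 60 mm) stands right behind the panel (+x side) and cannot come out while the panel is in the posts.
- posts (a point): Midpoint between the two slotted wooden posts, at the height of the ledges in their slots: jig (10, 0, 28) mm. The posts stand at jig y = +-36 to +-63 mm, 31 mm deep along x, tops 78 mm above the table; their facing vertical slots, 11 mm wide and open at the top, hold the panel's edges. The jaw passes between the posts once the panel is gone.
- panel: Locking panel, loose plain plywood, 8 mm thick (its x), 100 mm wide (y), 100 mm high (z), about 0.06 kg; origin at the centre of its lower edge. It starts upright in the posts, lower edge on the ledges (posts), axes along the jig's. Its top 50 mm stand clear above the posts, to be gripped across the thickness. It must rise over 50 mm to clear them.
- jaw (a joint): How far the sprung jaw is pulled out, m: 0 shut, grows as the jaw and its handle move along the jig's -x, stop at 0.095. The spring pulls it back with about 5.4 N when shut, growing by 0.9 N for each 10 mm; it returns by itself when let go. The pointer is in line with the mark when this equals rider.
- handle (a point): Middle of the jaw's handle: a dark round bar 12 mm thick, 84 mm long along the jig's y, centre 66 mm above the table, at jig x = -85 mm, y = 0 when shut. A bow on two end posts, open below it down to 26 mm above the table; grip it from above across the bar (fingers before and behind it, closing along the jig's x).
- pointer (a point): Tip of the dark pointer arm that sticks out sideways (+y) from the slide, at jig (-20, 47, 24) mm when shut; it moves with the jaw.
- rider (a joint): Where the brass rider is set, m along the jig's -x, by the same zero as jaw: the jaw must be pulled out this far. Between 0.035 and 0.065; stiff, not to be moved.
- mark (a point): The black line across the top of the brass rider (a block 18 x 20 x 16 mm on a rail at the jig's +y side), at its end beside the pointer, 28 mm above the table.
- park_block: Dark wooden parking block, fixed to the table: base 80 (x) x 110 (y) x 10 mm, origin at the centre of its underside. Two walls 100 mm long along its y form the slot: 12 mm wide, flaring to about 25 mm at the mouth; walls' top 50 mm above the table.
- slot_floor (a point): Centre of the slot's floor, 10 mm above the table at the middle of the parking block; axes as the block's. The panel's lower edge ends here, its thickness along x, its width along y (either way round; both ends of the slot are open).
- sanding_block: Bystander: cork sanding block 36 x 66 x 23 mm, origin under its centre.
- masking_tape: Bystander: roll of masking tape 100 mm across, 25 mm high, origin under its centre.
- paint_pot_2: Bystander: small paint pot 35 mm across, 38 mm high, origin under its centre.
- brass_weight_0: Bystander: turned brass weight 27 mm across, 43 mm high, origin under its centre.
- pencil_yellow: Bystander: pencil 110 mm long lying on the table, origin under its middle.
There are look-alikes about, which are no part of the job. Of the things shaped like the panel, the plywood one is meant.

How it is judged (in metres and radians):
On the way, in this order (a step that is already met when the one before it is completed fails the run):
1. the locking panel is up, clear of the posts (z of panel in the frame of jig above 0.08 m), for 0.1 s.
2. the panel stands fully down in the parking block's slot, let go (x of panel in the frame of slot_floor between -0.008 and 0.008 m and y of panel in the frame of slot_floor between -0.03 and 0.03 m and z of panel in the frame of slot_floor between -0.004 and 0.006 m and angle between panel's own z axis and vertical below 0.25 rad and contact force between the fingers and panel below 0.1 N and linear speed of panel below 0.03 m/s), for 0.3 s.
At the end, for the whole second after the job is handed in: Fingers still hold the jaw (over 2 N), pointer at rest within 5 mm of the rider's line, nothing wedging the jaw; panel on edge in the slot, on its floor within 6 mm, within 30 mm of its middle, tilted under 0.25 rad, untouched and at rest (all of step 2 and x of pointer in the frame of mark between -0.005 and 0.005 m and velocity of joint jaw between -0.01 and 0.01 m/s and contact force between the fingers and jaw above 2 N and contact force between panel and jaw below 0.1 N and distance of panel from where it was at the start of the episode above 0.05 m); the arm keeps its last pose, push and grip.
It fails at once if the rider is shifted along its rail by more than 4 mm (distance of mark from where it was at the start of the episode above 0.004 m).
It fails at once if a bystander is moved by more than 30 mm (distance of any of sanding_block, masking_tape, paint_pot_2, brass_weight_0, pencil_yellow from where it was at the start of the episode above 0.03 m).
It also fails if it takes over 51 s, if anything falls off the work surface, if the arm or the gripper's body presses on something with over 40 N, if the wrist force passes 120 N, or if a joint passes its speed limit or range.

## Working session

There is one attempt and no reset: what is moved stays moved. The work goes in short steps, Python scripts to look and compute and a shell command to move; the robot and the scene stay as the last step left them, time stands still between calls to the robot, and variables do not carry over. Pictures are saved under pics/ and viewed, at most 10 in all, crops included, and the job is handed in when it is done.

```bash
mkdir -p pics; cat > h.py <<'E'
import numpy as np, cv2
from rig import ctrl, optics
def snap(n,f,crop=None,s=1):
    c=optics.capture(n); im=c["img"]
    if crop: x0,y0,x1,y1=crop; im=im[y0:y1,x0:x1]
    cv2.imwrite("pics/"+f,cv2.resize(im,None,fx=s,fy=s,interpolation=cv2.INTER_CUBIC)); np.savez("cal_"+n,K=c["K"],R=c["R"],t=c["t"])
def back(n,u,v,z):
    c=np.load("cal_"+n+".npz"); d=c["R"].T@np.linalg.inv(c["K"])@[u,v,1]; o=-c["R"].T@c["t"]
    return (o+d*(z-o[2])/d[2]).round(1)
def proj(n,X):
    c=np.load("cal_"+n+".npz"); p=c["K"]@(c["R"]@np.array(X,float)+c["t"]); return (p[:2]/p[2]).round(1)
E
python3 -c "
from h import *
snap('top','t1.png',s=1.5);snap('scene','s1.png',s=1.5)
for n in('top','scene'):
  c=np.load('cal_'+n+'.npz');print((-c['R'].T@c['t']).round(),c['K'][0,0],c['R'].round(2).tolist())
print(ctrl.sense())"
```

```text
[ 352.  -74. 1256.] 444.5557418859434 [[-0.02, -1.0, -0.01], [-0.99, 0.02, -0.14], [0.14, 0.0, -0.99]]
[ -61. -876.  592.] 353.3577708609977 [[0.81, -0.58, -0.02], [-0.28, -0.36, -0.89], [0.51, 0.73, -0.45]]
{'time_s': 0.1, 'joints': array([ 9.69606383e-01,  3.13381860e-01,  1.49835197e+00, -2.31197511e-06,
        1.33100400e+00, -2.23387838e-01]), 'dq': array([ 0.00014206,  0.00052957, -0.00117792,  0.00065678, -0.00091546,
       -0.00016535]), 'tau': array([ 2.94816899e-03, -4.12895358e+01, -2.60140049e+01, -1.28281768e-04,
        2.99691477e-03,  1.51211600e-05]), 'eef_pos': array([193.53495377, 487.78072125, 230.80197979]), 'ee_rot': array([-2.28413299e-04,  1.87779309e-01,  9.82211079e-01, -5.25062334e-04]), 'force': array([ 0.29805266, -0.2298695 , -0.61562025]), 'wrist_torque': array([-0.03070403,  0.00650582,  0.03828105]), 'grip_force': 0.0, 'grip_width': 1.0011909286900287}
```

View pics/t1.png

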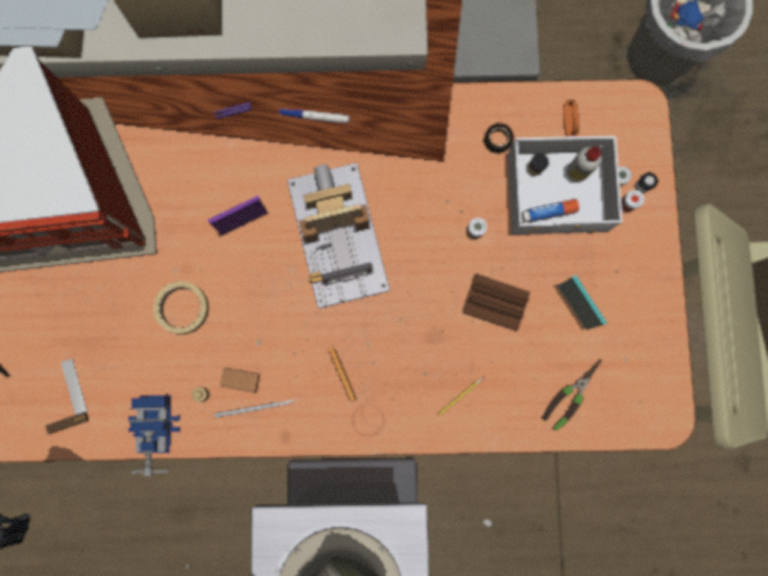

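View pics/s1.png

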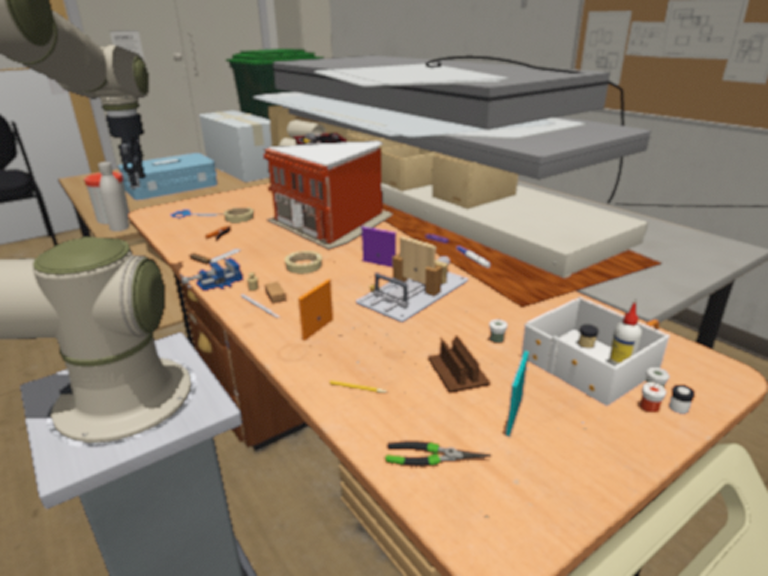

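The top view shows the jig around (338,235) and the park block at (497,302). The panel-like things in the scene view are:
- plywood panel in the posts (417,262)
- orange panel (316,308)
- teal panel (517,392)
- purple panel (379,246)

By the description I choose the plywood one in the jig. I'll check it in a close crop.

```bash
python3 -c "
from h import *
snap('top','t2.png',(185,100,365,225),4.4);snap('scene','s2.png',(225,145,335,265),5)"
```

```text
(no output)
```

View pics/t2.png

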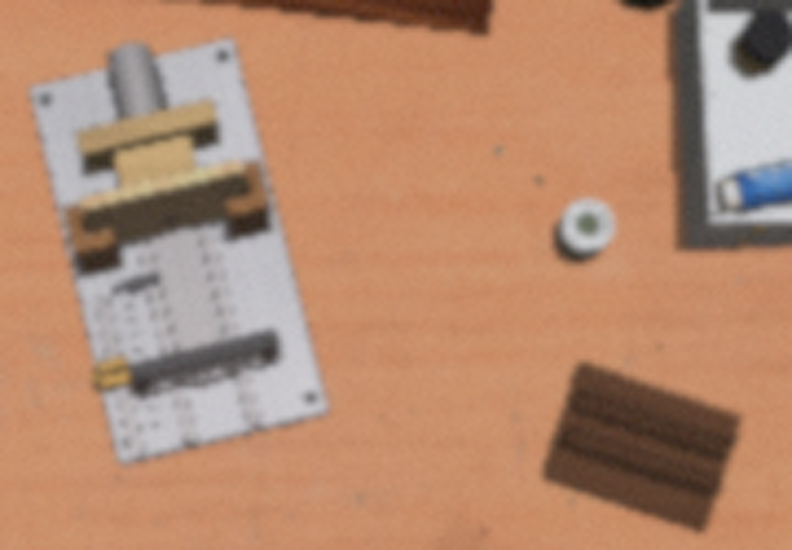

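View pics/s2.png

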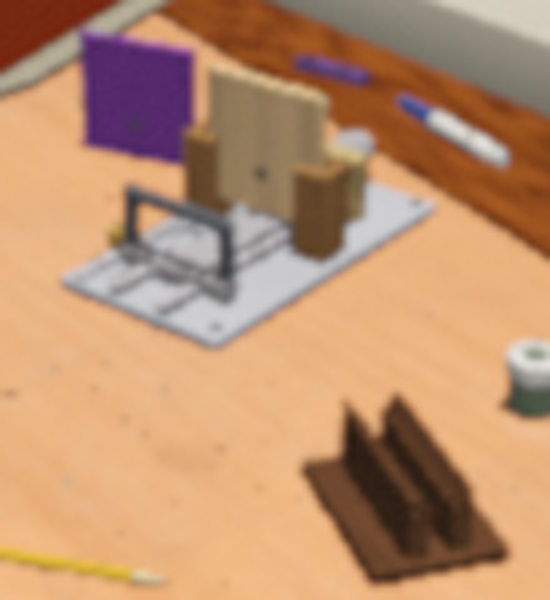

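The close crops confirm the plywood panel standing in the posts, top edge (82,205)–(250,170) in the top crop. The park block base has corners (580,363), (740,415), (703,530) and (543,478), and the rider is at (112,375). Next I compute poses and zoom on the rider.

```bash
cat >> h.py <<'E'
def bc(u,v,z): return back('top',185+(u+.5)/4.4-.5,100+(v+.5)/4.4-.5,z)
def fit(src,dst):
    src=np.array(src,float)[:,:2];dst=np.array(dst,float)[:,:2];a=src-src.mean(0);b=dst-dst.mean(0)
    th=np.arctan2((a[:,0]*b[:,1]-a[:,1]*b[:,0]).sum(),(a*b).sum());R=np.array([[np.cos(th),-np.sin(th)],[np.sin(th),np.cos(th)]])
    t=dst.mean(0)-R@src.mean(0); return th,R,t,(src@R.T+t-dst).round(1)
E
python3 -c "
from h import *
snap('top','t3.png',(198,155,258,205),12)
w=[bc(*p,10) for p in((33,88),(232,38),(328,410),(120,463))]
th,R,t,r=fit([(130,70),(130,-70),(-130,-70),(-130,70)],w);print('jig',np.degrees(th),t,r.tolist())
for n,p in dict(panel=(10,0),handle=(-85,0),pointer=(-20,47)).items():print(n,R@p+t)
print('panel ends',bc(82,205,128),bc(250,170,128), R@(10,50)+t,R@(10,-50)+t)
for z in (10,):
  w=[bc(*p,z) for p in((580,363),(740,415),(703,530),(543,478))]
  th,R2,t2,r=fit([(40,55),(40,-55),(-40,-55),(-40,55)],w);print('park',np.degrees(th),t2,r.tolist())
np.savez('j',R=R,t=t)
for n,p in dict(pot=(587,222)).items():print(n,bc(*p,38))
from rig import ctrl
q=ctrl.sense()['ee_rot'];from scipy.spatial.transform import Rotation as Ro
print(Ro.from_quat(q[[1,2,3,0]]).as_matrix().round(3))
"
```

```text
jig 12.920670184178391 [655.25   -4.225] [[1.4, 2.8], [1.1, -1.6], [-1.5, -1.6], [-1.0, 0.4]]
panel [664.9968059   -1.98898241]
handle [572.40214981 -23.23114952]
pointer [625.24710552  37.11295257]
panel ends [653.1  45.7 128. ] [672.5 -54.2 128. ] [653.81671795  46.74504711] [676.17689386 -50.72301193]
park -19.673973513854072 [ 518.225 -300.425] [[1.2, 1.2], [0.2, -1.1], [-1.6, -1.5], [0.2, 1.4]]
pot [ 659.5 -267.2   38. ]
[[-0.929  0.369 -0.   ]
 [ 0.369  0.929 -0.   ]
 [ 0.    -0.001 -1.   ]]
```

View pics/t3.png

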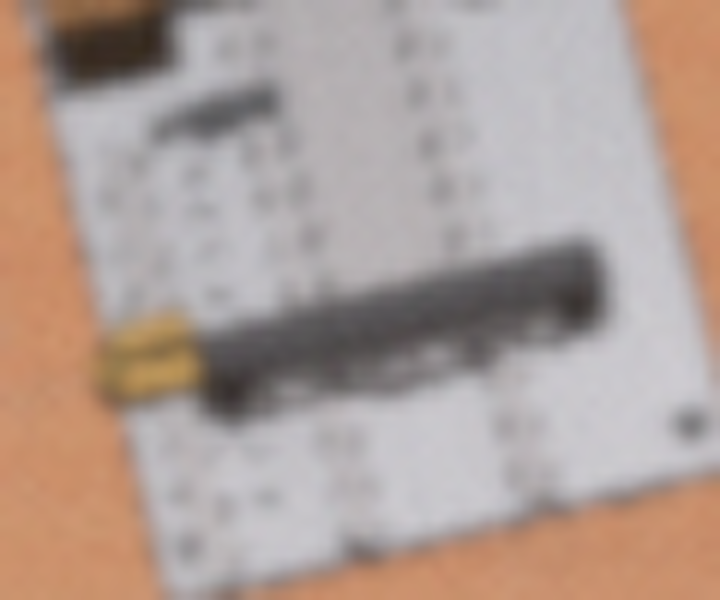

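```bash
python3 -m handwheel '[[[-1,0.47,-0.49,0,-0.3465],[-1,0.47,-0.49,0,-0.3465],[-1,0.47,-0.49,0,-0.3465],[-1,0.47,-0.49,0,-0.3465],[-1,0.47,-0.49,0,-0.3465],[-1,0.47,-0.49,0,-0.3465],[-1,0.47,-0.49,0,-0.3465],[-1,0.47,-0.49,0,-0.3465],[-1,0.47,-0.49,0,-0.3465],[-1,0.47,-0.49,0,-0.3465]]]' 40
python3 -m handwheel '[[[-1,0.47,-0.49,0,-0.3465],[-1,0.47,-0.49,0,-0.3465],[-1,0.47,-0.49,0,-0.3465],[-1,0.47,-0.49,0,-0.3465],[-1,0.47,-0.49,0,-0.3465],[-1,0.47,-0.49,0,-0.3465],[-1,0.47,-0.49,0,-0.3465],[-1,0.47,-0.49,0,-0.3465],[-1,0.47,-0.49,0,-0.3465],[-1,0.47,-0.49,0,-0.3465]]]'
cat >> h.py <<'E'
from scipy.spatial.transform import Rotation as Ro
def st():
    s=ctrl.sense();m=Ro.from_quat(s['ee_rot'][[1,2,3,0]]).as_matrix()
    print(s['time_s'],s['eef_pos'].round(1),'yaw',round(np.degrees(np.arctan2(m[1,1],m[0,1])),1),'F',s['force'].round(1),'w',round(s['grip_width'],3),'g',round(s['grip_force'],1)); return s
E
python3 -c "
from h import *
st();j=np.load('j.npz')
f=lambda u,v,z:(j['R'].T@(back('top',198+(u+.5)/12-.5,155+(v+.5)/12-.5,z)[:2]-j['t'])).round(1)
print('ptr',f(155,130,24),'mark',f(193,345,28),f(108,362,28))
snap('scene','s3.png',(200,80,340,200),5)"
```

```text
time_s: 1.25
eef_pos: [429.5, 241.8, 231.3]
ee_rot: [-0.0, 0.419, 0.908, -0.0]
force: [0.6, 0.5, -0.2]
grip_width: 1.001
grip_force: 0.0
time_s: 2.25
eef_pos: [664.4, -3.1, 231.1]
ee_rot: [-0.0, 0.624, 0.781, -0.0]
force: [0.8, 0.9, 0.5]
grip_width: 0.997
grip_force: 0.0
2.25 [664.4  -3.1 231.1] yaw 12.8 F [0.8 0.9 0.5] w 0.997 g 0.0
ptr [-20.6  46.5] mark [-73.6  49.5] [-72.8  69.8]
```

View pics/s3.png

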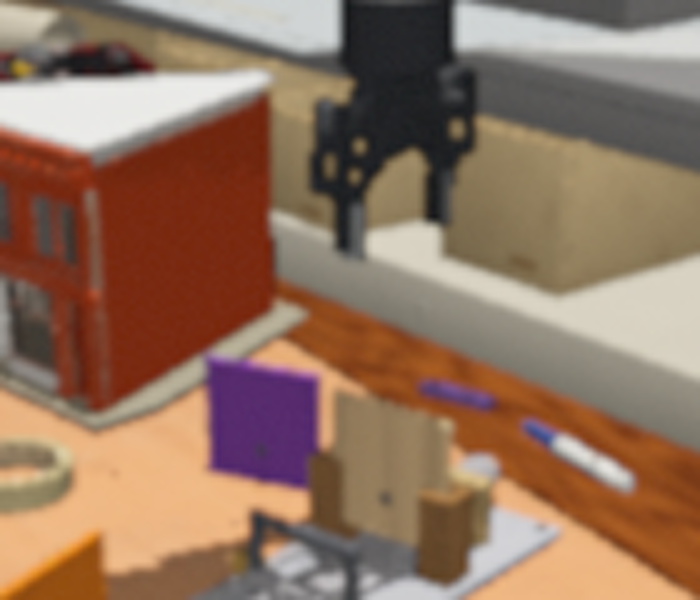

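The fingers hang above the panel at about (395,220), with the panel top at (390,400). The rider is set about 53 mm out. I'll descend and grip.

```bash
python3 -m handwheel '[[[-1,0,0,-0.5,0],[-1,0,0,-0.5,0],[-1,0,0,-0.5,0],[-1,0,0,-0.5,0],[-1,0,0,-0.4,0],[-1,0,0,-0.22,0],[-1,0,0,-0.2,0],[-1,0,0,0,0],[-0.4,0,0,0,0],[0.2,0,0,0,0]]]' 40
python3 -m handwheel '[[[0.6,0,0,0,0],[1,0,0,0,0],[1,0,0,0,0],[1,0,0,0,0],[1,0,0,0,0],[1,0,0,0,0]]]' 40; python3 -c "
from h import *
st()"
```

```text
time_s: 3.3
eef_pos: [664.1, -2.1, 91.4]
ee_rot: [0.001, 0.623, 0.782, 0.0]
force: [0.4, 0.3, 1.1]
grip_width: 0.693
grip_force: 0.0
time_s: 3.9
eef_pos: [663.8, -2.1, 90.6]
ee_rot: [0.0, 0.623, 0.782, 0.0]
force: [-0.2, -0.2, 2.8]
grip_width: 0.085
grip_force: 40.5
3.9 [663.8  -2.1  90.6] yaw 12.9 F [-0.2 -0.2  2.8] w 0.085 g 40.5
```

```bash
python3 -m handwheel '[[[1,0,0,0.1,0],[1,0,0,0.2,0],[1,0,0,0.3,0],[1,0,0,0.3,0],[1,0,0,0.3,0],[1,0,0,0.3,0],[1,0,0,0.3,0],[1,0,0,0.2,0],[1,0,0,0,0],[1,0,0,0,0]]]' 40;  python3 -c "
from h import *
st()
snap('scene','s4.png',(220,100,340,260),3.7)"
```

```text
time_s: 4.9
eef_pos: [663.5, -2.0, 190.2]
ee_rot: [-0.0, 0.623, 0.782, -0.0]
force: [-0.1, 0.1, -1.0]
grip_width: 0.089
grip_force: 40.2
4.9 [663.5  -2.  190.2] yaw 12.9 F [-0.1  0.1 -1. ] w 0.089 g 40.2
```

View pics/s4.png

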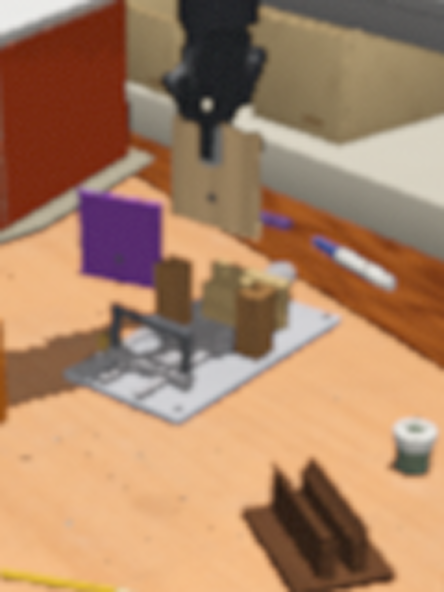

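The panel is held upright and clear (panel at (215,180)). Next I carry it to the parking block.

```bash
python3 -m handwheel '[[[1,-0.29,-0.597,0,-0.41],[1,-0.29,-0.597,0,-0.41],[1,-0.29,-0.597,0,-0.41],[1,-0.29,-0.597,0,-0.41],[1,-0.29,-0.597,0,-0.41],[1,-0.29,-0.597,0,-0.41],[1,-0.29,-0.597,0,-0.41],[1,-0.29,-0.597,0,-0.41],[1,-0.29,-0.597,0,-0.41],[1,-0.29,-0.597,0,-0.38]]]' 40
python3 -m handwheel '[[[1,0,0,-0.4,0],[1,0,0,-0.4,0],[1,0,0,-0.2,0],[1,0,0,0,0],[1,0,0,0,0]]]' 40;  python3 -c "
from h import *
st()
snap('top','t4.png',(290,165,370,235),8);snap('scene','s5.png',(260,150,350,270),5)
im=cv2.imread('pics/t4.png');b=cv2.imread('pics/s5.png')[:560]
c=np.zeros((560,1090,3),np.uint8);c[:,:640]=im;c[:,640:]=b;cv2.imwrite('pics/m5.png',cv2.resize(c,(790,406)))"
```

```text
time_s: 5.95
eef_pos: [517.7, -301.5, 189.6]
ee_rot: [-0.001, 0.818, 0.575, -0.0]
force: [-0.9, -0.5, -1.3]
grip_width: 0.088
grip_force: 40.2
time_s: 6.45
eef_pos: [519.0, -300.5, 140.8]
ee_rot: [0.0, 0.817, 0.576, 0.0]
force: [-0.2, 0.0, 0.3]
grip_width: 0.085
grip_force: 40.2
6.45 [ 519.  -300.5  140.8] yaw -19.6 F [-0.2  0.   0.3] w 0.085 g 40.2
```

View pics/m5.png

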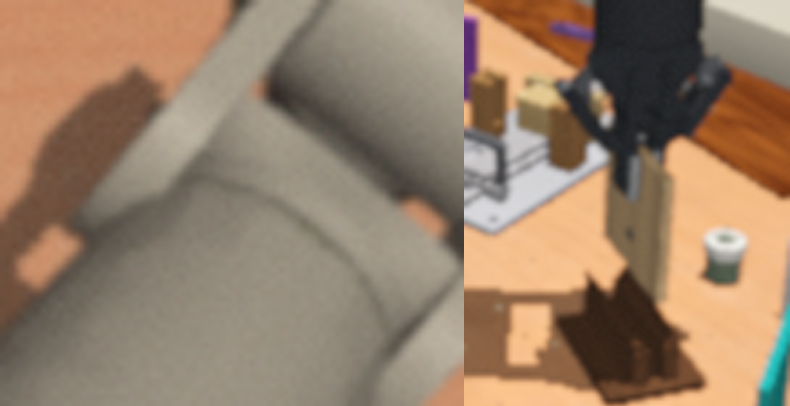

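Top view is occluded by the arm. The scene view shows the panel directly over the slot and parallel to it (lower near corner (660,300), slot end (655,370)). I'll lower it while watching the force.

```bash
python3 -m handwheel '[[[1,0,0,-0.2,0],[1,0,0,-0.2,0],[1,0,0,-0.2,0],[1,0,0,-0.15,0],[1,0,0,-0.1,0],[1,0,0,-0.1,0],[1,0,0,0,0]]]' 40
python3 -c "
from h import *
st()"
```

```text
time_s: 7.25
eef_pos: [518.5, -300.4, 92.1]
ee_rot: [-0.0, 0.817, 0.576, -0.0]
force: [-0.7, -0.4, -1.0]
grip_width: 0.086
grip_force: 40.2
7.25 [ 518.5 -300.4   92.1] yaw -19.6 F [-0.7 -0.4 -1. ] w 0.086 g 40.2
```

```bash
python3 -m handwheel '[[[1,0,0,-0.1,0],[1,0,0,-0.1,0],[1,0,0,-0.1,0],[1,0,0,-0.05,0],[1,0,0,-0.03,0],[1,0,0,0,0],[1,0,0,0,0]]]' 40
python3 -c "
from h import *
st()"
```

```text
time_s: 7.95
eef_pos: [518.8, -300.6, 73.9]
ee_rot: [0.0, 0.817, 0.576, 0.0]
force: [-0.7, -0.1, -0.8]
grip_width: 0.087
grip_force: 40.2
7.95 [ 518.8 -300.6   73.9] yaw -19.6 F [-0.7 -0.1 -0.8] w 0.087 g 40.2
```

Bottom is about 1–2 mm above the floor. I'll release, let it settle, and retreat upward.

```bash
python3 -m handwheel '[[[1,0,0,-0.02,0],[0.9,0,0,0,0],[0.7,0,0,0,0],[0.4,0,0,0,0],[0,0,0,0,0],[-0.5,0,0,0,0],[-1,0,0,0,0],[-1,0,0,0,0],[-1,0,0,0,0],[-1,0,0,0,0]]]' 40
python3 -m handwheel '[[[-1,0,0,0.2,0],[-1,0,0,0.4,0],[-1,0,0,0.5,0],[-1,0,0,0.5,0],[-1,0,0,0.5,0],[-1,0.2,0.5,0.2,0.4],[-1,0.2,0.6,0,0.4],[-1,0.2,0.6,0,0.4],[-1,0.2,0.6,0,0.4],[-1,0.2,0.6,0,0.4]]]' 40
python3 -c "
from h import *
st()
snap('scene','s6.png',(200,110,350,270),4.9);snap('scene','s6.png',(200,130,350,250),5)"
```

```text
time_s: 8.95
eef_pos: [518.7, -300.5, 72.8]
ee_rot: [0.0, 0.817, 0.576, 0.0]
force: [0.0, -0.9, 0.9]
grip_width: 0.998
grip_force: 0.0
time_s: 9.95
eef_pos: [569.0, -154.3, 188.7]
ee_rot: [0.0, 0.728, 0.685, 0.0]
force: [0.8, 0.2, -0.0]
grip_width: 1.0
grip_force: 0.0
9.95 [ 569.  -154.3  188.7] yaw -3.5 F [ 0.8  0.2 -0. ] w 1.0 g 0.0
```

View pics/s6.png

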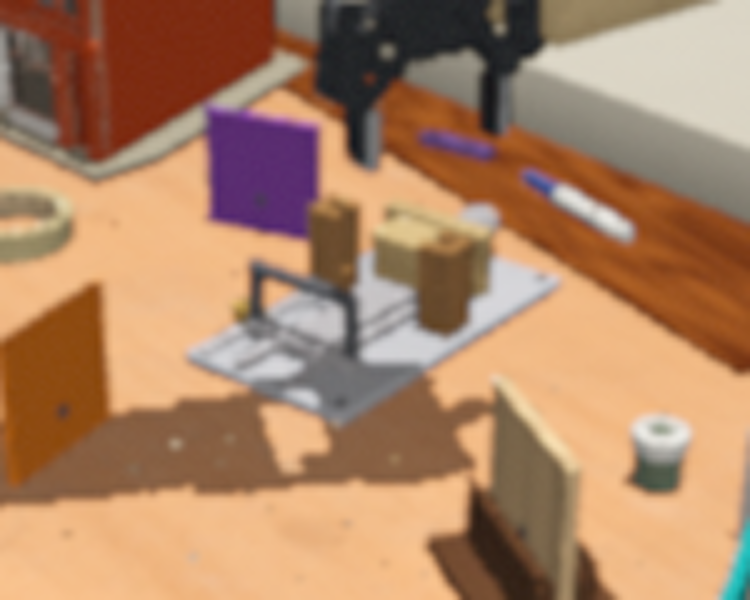

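The panel stands upright in the slot ((535,490)), free of the gripper, and the jig is clear. Now I go to the handle.

```bash
python3 -m handwheel '[[[-1,0.014,0.524,0,0.41],[-1,0.014,0.524,0,0.41],[-1,0.014,0.524,0,0.41],[-1,0.014,0.524,0,0.41],[-1,0.014,0.524,0,0.41],[-1,0,0,-0.4,0],[-1,0,0,-0.5,0],[-1,0,0,-0.5,0],[-1,0,0,-0.5,0],[-1,0,0,-0.4,0]]]' 60
python3 -m handwheel '[[[-1,0,0,-0.3,0],[-1,0,0,-0.25,0],[-1,0,0,0,0],[-0.5,0,0,0,0],[0,0,0,0,0],[0.5,0,0,0,0],[1,0,0,0,0],[1,0,0,0,0],[1,0,0,0,0],[1,0,0,0,0]]]' 60
python3 -c "
from h import *
st()"
```

```text
time_s: 11.05
eef_pos: [572.0, -25.2, 72.1]
ee_rot: [-0.0, 0.625, 0.781, -0.0]
force: [-0.6, -0.1, -0.2]
grip_width: 1.004
grip_force: 0.0
time_s: 12.05
eef_pos: [572.1, -24.6, 45.7]
ee_rot: [-0.0, 0.624, 0.781, -0.0]
force: [-3.1, -0.4, 5.5]
grip_width: 0.115
grip_force: 58.5
12.05 [572.1 -24.6  45.7] yaw 12.8 F [-3.1 -0.4  5.5] w 0.115 g 58.5
```

```bash
python3 -m handwheel '[[[1,-0.129,-0.0296,0,0],[1,-0.129,-0.0296,0,0],[1,-0.129,-0.0296,0,0],[1,-0.129,-0.0296,0,0],[1,-0.129,-0.0296,0,0],[1,-0.129,-0.0296,0,0],[1,-0.129,-0.0296,0,0],[1,-0.129,-0.0296,0,0],[1,0,0,0,0],[1,0,0,0,0]]]' 80
python3 -c "
from h import *
st()
snap('top','t7.png',(190,145,265,215),6);snap('scene','s7.png',(230,165,300,235),6)
c=np.hstack([cv2.imread('pics/t7.png'),np.zeros((420,330,3),np.uint8)]);b=cv2.resize(cv2.imread('pics/s7.png')[120:340,:330],(330,220));c[:220,450:]=b;cv2.imwrite('pics/m7.png',c)"
```

```text
time_s: 13.05
eef_pos: [522.2, -36.2, 45.8]
ee_rot: [0.002, 0.624, 0.781, 0.002]
force: [10.0, 3.8, -0.9]
grip_width: 0.109
grip_force: 78.0
13.05 [522.2 -36.2  45.8] yaw 12.7 F [10.   3.8 -0.9] w 0.109 g 78.0
```

View pics/m7.png

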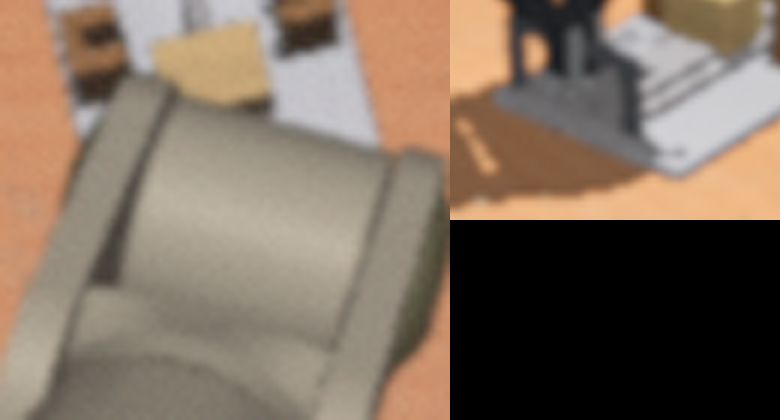

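The pointer is hidden under the wrist in both views, so I rely on hand travel (51.2 mm, force agreeing with the spring law). I'll tighten the mark position numerically from the earlier crop.

```bash
python3 -c "
from h import *
im=cv2.imread('pics/t3.png').astype(float); j=np.load('j.npz')
f=lambda u,v,z:(j['R'].T@(back('top',198+(u+.5)/12-.5,155+(v+.5)/12-.5,z)[:2]-j['t'])).round(1)
for u in (125,145,165,180):
  print(u,[(v,int(im[v,u-3:u+4].mean())) for v in range(300,420,6)])
for u in (165,190,215):
  c=im[80:180,u-3:u+4].mean((1,2)); v=80+int(c.argmin()); print('ptr',u,v,f(u,v,24))
for u in (115,125,135,145,155,165,175,185):
  c=im[335:385,u-3:u+4].mean((1,2)); v=335+int(c.argmin()); print('mark',u,v,f(u,v,28))
"
```

```text
125 [(300, 168), (306, 165), (312, 161), (318, 155), (324, 152), (330, 147), (336, 143), (342, 135), (348, 123), (354, 114), (360, 114), (366, 119), (372, 124), (378, 125), (384, 121), (390, 115), (396, 109), (402, 111), (408, 124), (414, 142)]
145 [(300, 169), (306, 168), (312, 163), (318, 157), (324, 152), (330, 146), (336, 138), (342, 129), (348, 116), (354, 111), (360, 120), (366, 132), (372, 139), (378, 138), (384, 130), (390, 121), (396, 117), (402, 124), (408, 143), (414, 165)]
165 [(300, 170), (306, 161), (312, 155), (318, 148), (324, 144), (330, 136), (336, 125), (342, 114), (348, 107), (354, 109), (360, 122), (366, 135), (372, 141), (378, 138), (384, 128), (390, 123), (396, 130), (402, 146), (408, 161), (414, 174)]
180 [(300, 171), (306, 162), (312, 157), (318, 151), (324, 145), (330, 134), (336, 119), (342, 108), (348, 110), (354, 119), (360, 128), (366, 136), (372, 137), (378, 133), (384, 125), (390, 124), (396, 137), (402, 156), (408, 169), (414, 178)]
ptr 165 130 [-21.2  44.3]
ptr 190 120 [-20.3  37.9]
ptr 215 119 [-21.5  32.1]
mark 115 384 [-78.2  69.4]
mark 125 357 [-72.6  65.6]
mark 135 355 [-72.6  63.3]
mark 145 353 [-72.8  60.8]
mark 155 352 [-73.1  58.6]
mark 165 350 [-73.2  56.2]
mark 175 346 [-72.9  53.7]
mark 185 344 [-72.9  51.3]
```

```bash
python3 -m handwheel '[[[1,-0.02,-0.005,0,0],[1,0,0,0,0],[1,0,0,0,0],[1,0,0,0,0],[1,0,0,0,0]]]' 80; python3 -c "
from h import *
s=st();print(np.abs(s['dq']).max()); j=np.load('j.npz');g=lambda p:(j['R'].T@(p[:2]-j['t'])).round(1)
for u,v in((155,42),(255,22)):print('now',g(back('top',190+(u+.5)/6-.5,145+(v+.5)/6-.5,60)))
for u,v in((115,152),(192,137)):print('shut',g(bc(u,v,60)))
"
```

```text
time_s: 13.65
eef_pos: [521.4, -36.3, 45.8]
ee_rot: [0.002, 0.624, 0.781, 0.002]
force: [9.2, 3.5, -1.8]
grip_width: 0.109
grip_force: 78.0
13.65 [521.4 -36.3  45.8] yaw 12.7 F [ 9.2  3.5 -1.8] w 0.109 g 78.0
0.001055801408983886
now [ 5.4 23. ]
now [  3.4 -23.9]
shut [56.9 24. ]
shut [ 54.5 -25.4]
```

Jaw block displacement reads about 51.5 mm in the images, taken just before the last 1 mm nudge. Hand travel is 52 mm, against a mark at 52–53 mm. I'm handing in.

```bash
python3 -c "
from rig import ctrl
print(ctrl.finish_job())"
```

```text
the job is handed in; nothing more can be done
None
```

The job is handed in, with no verdict returned: the plywood panel is parked upright in the slot and released, and the jaw is held about 52 mm out against a rider line measured at 52–53 mm (the wrist hid the pointer at the end, so this comes from hand travel and the jaw block in the images).

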